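# Clamp the marble tablet: push it home, tighten to the click

## Task

Push the marble tablet back along the clamp's bed until it sits flat against the fence under the arm, then tighten the clamp: swing its torque handle clockwise, seen from above, until it clicks, which you notice as the handle suddenly giving way by a few degrees. Stop right at the click, because pulling on past it overtightens the screw and can crack the stone, and let go so that the handle springs back and the screw stays tight. Do not disturb the chisel, the riffler or the jar.

Things in the scene. Friction and masses are not known exactly. Their poses are not given: they have to be found in the camera images.
- clamp: grey cast stone clamp bolted to the bench; never moves in a run. Origin on the bench top below the screw's axis; z up, x from the open front (robot's side) to fence and column, y to the left. Bed plate x -195..+90 mm, y +-75 mm, 16 mm thick. Column and arm, 50 mm wide, up to 108 mm high, x -23..+85 mm. Side guides 12 mm high above the bed at y = +-47.5 mm, x -130..+35 mm: 2.5 mm play a side
- fence_face (a point): middle of the front face of the fence (x = +35 mm on the clamp, 94 mm wide, 20 mm high above the bed); the point is 29 mm above the bench, axes as the clamp's
- screw_axis (a point): point on the upright axis of the clamp screw at the height of the handle, 148 mm above the bench; axes as the clamp's. The round hub on it has radius 25 mm and goes up to 168 mm above the bench; a clutch housing 35 mm thick joins it to the handle (16 to 66 mm off the axis)
- clamp_screw (a joint): turn of the clamp screw in rad, growing clockwise seen from above (tightening). Starts between -1.0 and -0.65 with the foot 0.8 to 1.7 mm clear of the tablet; the foot touches at about -0.35 and the handle clicks near 0. A stiff thread that stays where it is left (creeps under 0.05 rad in a run): 0.5 to 0.9 N m turns it at the start, more and more as it tightens, about 1.35 N m at the click
- torque_handle (a joint): give of the handle against the screw, rad. A clutch in the hub holds it at 0, so the handle turns the screw, until about 1.35 N m; then it breaks over (the click): resistance falls to about half and the handle runs on 0.15 rad to a hard stop, past which it turns the screw again (overtightening). Freed, it springs back to 0 in under 0.5 s. Forced backwards from 0 with 1 N m it loosens the screw
- handle_grip (a point): centre line of the level torque handle, 145 mm from the screw's axis, 148 mm above the bench; x outward along it. Black ribbed grip 23 to 27 mm thick from 96 to 198 mm off the axis, bare 15 mm bar inside that. It starts pointing to the clamp's right (robot's right) and swings clockwise towards the robot over the front of the bed, 0.6 to 1.0 rad to the click; about 9 N here at the click
- tablet: loose marble tablet with a rosette in low relief (4 mm high) on its top, 140 mm (x) x 90 mm (y) x 26 mm (z), about 0.9 kg; 5 to 11 N slides it. Origin at the centre of its underside, on the bed (16 mm above the bench); +x end goes to the fence. At the start it lies between the guides 30 to 55 mm short of the fence
- tablet_back (a point): middle of the tablet's back (+x) end face, 13 mm above its underside; axes as the tablet's
- clamp_foot: black rubber-cushioned round foot, 32 mm across, on the lower end of the screw; the screw drives it down on the tablet's back margin. Origin at the centre of its underside, z up
- flat_chisel: loose steel chisel, 162 mm long, lying on the bench to the right of the clamp; origin at the centre of its underside
- riffler: loose stone rasp with a wooden handle, 235 mm long, lying on the bench to the right of the clamp; origin at the centre of its underside
- pumice_jar: loose lidded jar, 60 mm across, 81 mm high, standing to the left of the clamp; origin at the centre of its underside
Things that resemble listed ones, but are neither listed nor needed, are in the scene too. Leave any blue look-alike of the tablet alone.

How it is judged (in metres and radians):
On the way, in this order (a step that is already met when the one before it is completed fails the run):
1. the tablet is flat against the fence (within 4 mm, square within 2 degrees) while the foot is still clear of it (x of tablet_back in the frame of fence_face above -0.004 m and angle between the x axis of tablet and the x axis of clamp, either way round below 0.035 rad and value of joint clamp_screw below -0.4 rad), for 0.2 s.
2. the torque handle clicks: it has broken over by more than 0.06 rad (value of joint torque_handle above 0.06 rad).
At the end, for the whole second after the job is handed in: The tablet sits against the fence (within 4 mm, square within 2 degrees) and at rest, the foot presses on it with more than 5 N, the screw is left as tight as at the click (-0.12 to 0.07 rad), and the handle has sprung back (give under 0.03 rad) (x of tablet_back in the frame of fence_face above -0.004 m and angle between the x axis of tablet and the x axis of clamp, either way round below 0.035 rad and contact force between clamp_foot and tablet above 5 N and value of joint clamp_screw between -0.12 and 0.07 rad and value of joint torque_handle below 0.03 rad and linear speed of tablet below 0.01 m/s); the robot touches nothing.
It fails at once if the screw was overtightened: pulled on past the click, more than about 0.08 rad beyond the end of the handle's give (value of joint clamp_screw above 0.07 rad).
It fails at once if the chisel, the riffler or the jar was disturbed (moved more than 30 mm or the jar tipped) (distance of any of flat_chisel, riffler, pumice_jar from where it was at the start of the episode above 0.03 m or angle between pumice_jar's own z axis and vertical above 0.5 rad).
It also fails if it takes over 61 s, if anything falls off the work surface, if the arm or the gripper's body presses on something with over 40 N, if the wrist force passes 120 N, or if a joint passes its speed limit or range.

## Robot

A 7-joint arm with a two-finger parallel gripper is mounted at the origin on a cart in front of the work surface, level with it; the furniture and walls round the work are solid. World frame = base frame: x ahead of the robot, y to its left, z up, the work surface at z = 0. Lengths are in mm, angles in rad, forces in N, time in s.
With the tool pointing down it reaches from about 425 to 925 mm from the base axis. Payload 6.8 kg.
Tool frame: the origin (TCP) lies midway between the tips of the shut fingers; the grasp point (between the pads) lies 19 mm behind it; z points along the fingers, y is the line along which they close (so a half turn about z gives the same grasp; the last joint's range is limited). The gripper opens to 85 mm and grips with 20 to 120 N. Pads are 22 mm wide; open, the fingers measure 114 mm over their backs; the gripper's body (76 mm by 85 mm) begins 54 mm behind the grasp point. The pads swing forward as they close: fully open they stand 13 mm farther back than shut.
Start: joints at [1.086, 0.477, 0.022, 1.555, -0.011, 1.109, -0.083], TCP at [248.374, -627.66, 231.308] pointing down, gripper open.
Joint ranges: [-2.96, 2.96], [-0.34, 2.1], [-1.41, 1.46], [0.24, 2.44], [-1.37, 4.51], [0.17, 1.92], [-2.96, 2.96]. Speed limits (rad/s): [2.39, 2.39, 3.14, 3.14, 3.14, 3.14, 3.14].

## Interface

Orientations are given as a rotation vector (axis times angle).
In Python, from station import ctrl, imaging gives the robot as it stands. The module is installed in compiled form; this text tells all that it offers. Calls block until the motion is done:
- ctrl.movep(position, orientation): joint-space move of the TCP to a pose.
- ctrl.move_straight(position, v=150, attitude=None, f_stop=None): straight line of the TCP; attitude=None keeps the orientation; v is the mean speed in mm/s. With f_stop (N) it stops when the force on the tool has changed by that much, and returns True; else False.
- ctrl.goto_joints(angles): joint-space move.
- ctrl.grip(opening): finger opening in mm; the grip force is fixed at half the most; returns when the fingers have stopped.
- ctrl.pause(seconds).
- ctrl.solve_ik(position, orientation): joint angles nearest the present ones, or None.
- imaging.capture(name): name is "side" or "top"; returns a dict with "color" (384x512x3 uint8, red, green, blue), "K" (3x3 intrinsics, pixels), "extrinsics" (4x4, takes a point from camera to world coordinates). Camera axes: x right, y down, z forward; pixel columns grow to the right and rows downward; lengths in mm; the calibration is good to about 2 mm. A picture is of the moment at which its call begins. There is no depth.
A pose or a line that the arm cannot do raises ctrl.MotionError and nothing moves.
- ctrl.close_job(): hands the job in; it is judged then, once.
Readings, each from a call of its own:
- ctrl.current_clock(): time.
- ctrl.current_joints(): joint angles.
- ctrl.current_qvel(): joint speeds.
- ctrl.current_joint_efforts(): joint torques, N m.
- ctrl.current_tool_pos(): TCP position.
- ctrl.current_tcp_rot(): TCP orientation.
- ctrl.current_force(): force on the tool from outside, world axes, zero at the start.
- ctrl.current_moment(): the same for the moment, N m.
- ctrl.current_opening(): finger opening in mm.
- ctrl.current_gripper_force(): force on a finger pad.
Only numpy, scipy, OpenCV 4.12 (cv2) and the standard library are available. Lean on these libraries where they do the work, as an engineer would, in place of code of your own. Each camera call takes 0.05 s, during which the arm holds its last target. There are 200 camera calls.

## Working session

There is one attempt and no reset: what is moved stays moved. The work goes in short steps, each a Python script; the robot and the scene stay as the last script left them, time stands still between calls to the robot, and variables do not carry over. Pictures are saved under pics/ and viewed, at most 10 in all, crops included, and the job is handed in when it is done.

```bash
mkdir -p pics; python3 - <<'E'
from station import ctrl, imaging
import cv2,numpy as np
np.set_printoptions(precision=4,suppress=True)
for n in("side","top"):
    d=imaging.capture(n); cv2.imwrite(f"pics/{n}0.png",cv2.resize(d["color"][:,:,::-1],(800,600),interpolation=cv2.INTER_CUBIC))
    cv2.imwrite(f"pics/{n}0raw.png",d["color"][:,:,::-1])
    np.savez(f"{n}.npz",K=d["K"],E=d["extrinsics"]); print(n,d["K"],d["extrinsics"])
print(ctrl.current_clock(),ctrl.current_tcp_rot(),ctrl.current_opening())
E
```

```text
side [[462.5361   0.     247.7852]
 [  0.     462.5361 189.8507]
 [  0.       0.       1.    ]] [[  -0.9251   -0.2047    0.3198   77.4004]
 [  -0.3796    0.5148   -0.7687 1199.513 ]
 [  -0.0072   -0.8325   -0.5539 1020.5255]
 [   0.        0.        0.        1.    ]]
top [[426.9315   0.     256.0027]
 [  0.     426.9315 190.837 ]
 [  0.       0.       1.    ]] [[  -0.0116   -0.9918    0.1275  427.4638]
 [  -0.9996    0.0147    0.0233  -26.0487]
 [  -0.025    -0.1271   -0.9916 1283.8849]
 [   0.        0.        0.        1.    ]]
0.1 [-3.0844 -0.5881  0.0007] 85.38281115361022
```

View pics/side0.png

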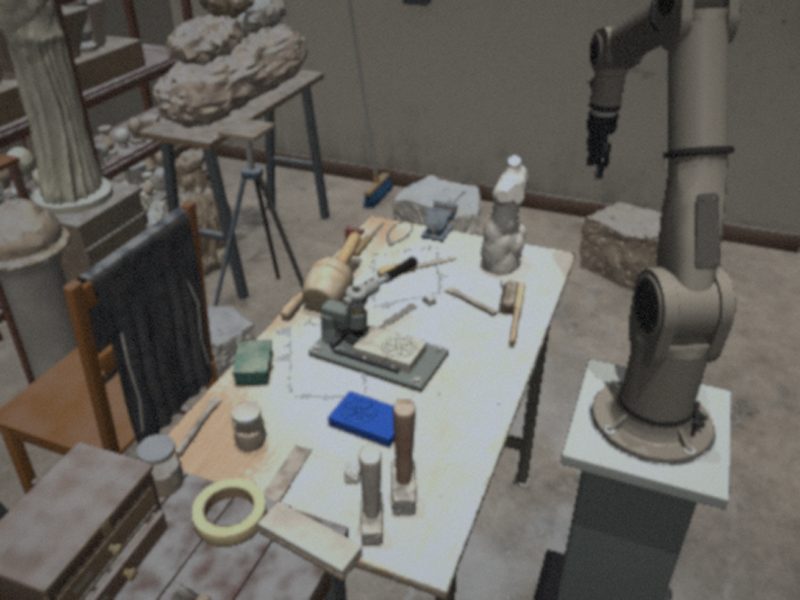

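View pics/top0.png

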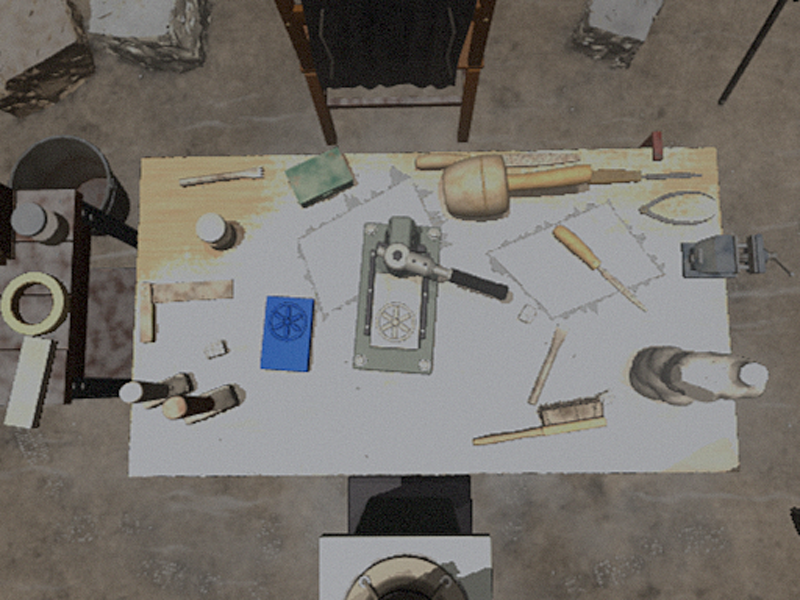

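The top view shows the clamp at about (397,300) with the white rosette tablet at (397,320) on its bed, and the handle running from the hub (397,257) to its tip at (505,293). The blue block at (288,333) is the look-alike: it is off the clamp, while the marble one between the guides fits the description. I'll confirm that in an enlarged crop.

```bash
python3 - <<'E'
import cv2
a=cv2.imread("pics/top0raw.png")[134:246,216:340]
cv2.imwrite("pics/topcrop.png",cv2.resize(a,None,fx=5,fy=5,interpolation=cv2.INTER_CUBIC))
b=cv2.imread("pics/side0raw.png")[155:255,185:300]
cv2.imwrite("pics/sidecrop.png",cv2.resize(b,None,fx=6,fy=6,interpolation=cv2.INTER_CUBIC))
E
```

```text
(no output)
```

View pics/topcrop.png

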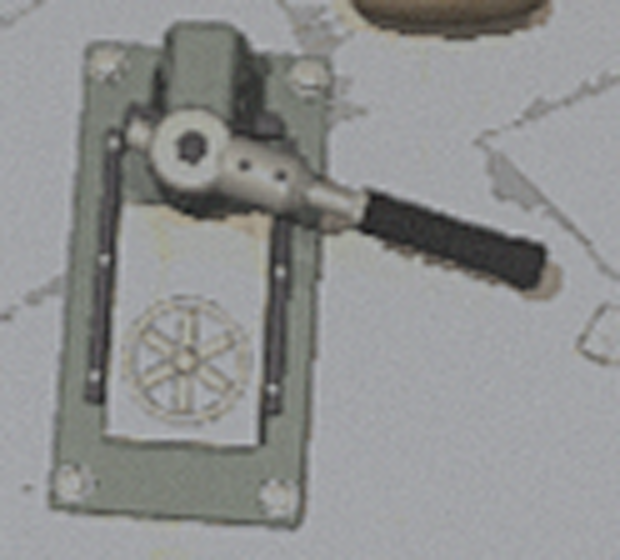

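View pics/sidecrop.png

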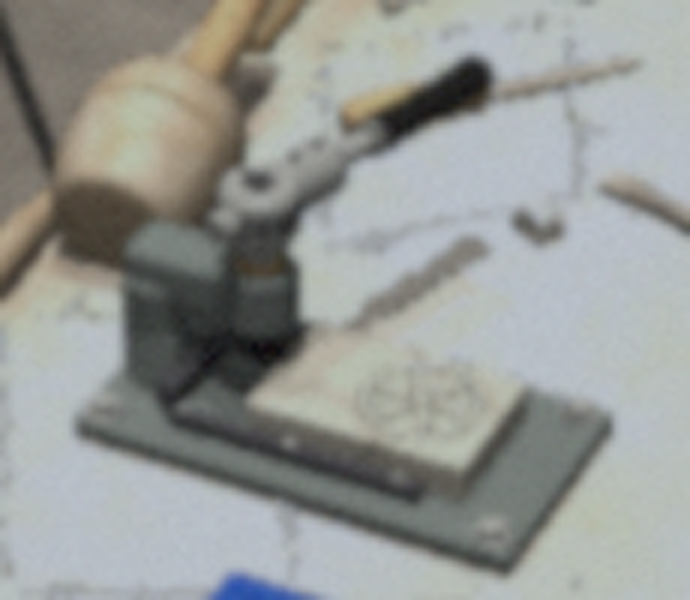

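The crop confirms the white rosette tablet lies between the guides. Bed corners are at crop (50,505), (300,527), (330,60) and (87,45), the tablet's front edge runs (103,437)–(262,445), the hub is at (190,150), and the grip runs (365,208)–(540,265).

```bash
cat > h.py <<'E'
import numpy as np
np.set_printoptions(precision=3,suppress=True)
def ray(cam,px,z,crop=None):
    d=np.load(cam+".npz");K,E=d["K"],d["E"]
    u,v=px
    if crop: u,v=[(c+.5)/crop[2]-.5+o for c,o in zip(px,crop)]
    r=E[:3,:3]@np.linalg.inv(K)@[u,v,1]; c=E[:3,3]
    return c+r*(z-c[2])/r[2]
T=(216,134,5);S=(185,155,6)
E
python3 - <<'E'
from h import *
p=lambda c,z:ray("top",c,z,T)
q=lambda c,z:ray("side",c,z,S)
bc=np.array([p(c,14)[:2] for c in[(50,505),(300,527),(330,60),(87,45)]]);print("bed",bc)
loc=np.array([(-195,75),(-195,-75),(90,-75),(90,75)],float)
A=bc-bc.mean(0);B=loc-loc.mean(0)
th=np.arctan2((B[:,0]*A[:,1]-B[:,1]*A[:,0]).sum(),(B*A).sum());R=np.array([[np.cos(th),-np.sin(th)],[np.sin(th),np.cos(th)]])
o=bc.mean(0)-R@loc.mean(0);print("yaw",th,"origin",o,"resid",(loc@R.T+o-bc))
L=lambda P:(P[:2]-o)@R
print("side bed",[L(q(c,14)) for c in[(510,570),(608,425),(80,425)]])
print("hub",p((190,150),168),L(p((190,150),168)),"side hub",L(q((258,183),168)))
print("tablet front/back",[L(p(c,42)) for c in[(103,437),(262,445),(125,205),(270,213)]],"side",[L(q(c,42)) for c in[(462,468),(528,390)]])
for c in[(365,208),(537,262)]: P=p(c,148);print("grip",P,L(P),np.hypot(*L(P)),np.arctan2(*L(P)[::-1]))
print("side grip",[L(q(c,148)) for c in[(390,128),(478,76)]])
E
```

```text
bed [[461.173  95.504]
 [446.426 -52.44 ]
 [728.013 -75.562]
 [739.954  72.192]]
yaw -0.08426868305035527 origin [646.205   5.505] resid [[-2.963  1.148]
 [-0.842 -0.376]
 [ 1.56  -1.243]
 [ 2.244  0.471]]
side bed [array([-196.63 ,   82.534]), array([-193.832,  -59.881]), array([83.333, 78.972])]
hub [643.979   5.709 168.   ] [-2.236  0.016] side hub [-2.913  9.08 ]
tablet front/back [array([-150.98 ,   43.751]), array([-149.028,  -48.856]), array([-13.681,  41.517]), array([-12.591, -44.137])] side [array([-149.485,   45.847]), array([-152.577,  -35.927])]
grip [614.584 -87.58  148.   ] [-23.674 -95.416] 98.30922478868177 -1.8140030365304114
grip [ 583.861 -178.868  148.   ] [ -46.604 -188.966] 194.62819545368993 -1.8125992579350185
side grip [array([ -28.297, -104.91 ]), array([ -49.242, -182.585])]
```

Everything agrees: yaw -0.084, origin about (645.5, 7), the tablet 45 mm short of the fence, and handle radius ends at 98 and 195 mm. A tall statue stands near the sweep path, so I'll check its size and the IK for waypoints.

```bash
cat >> h.py <<'E'
O=np.array([645.5,7.]);YAW=-0.0843
def W(x,y,z,o=O):
    c,s=np.cos(YAW),np.sin(YAW); return [o[0]+c*x-s*y,o[1]+s*x+c*y,z]
def att(a,flip=0):
    "tool down, tool x along world heading a"
    from scipy.spatial.transform import Rotation as Ro
    a+=np.pi*flip;c,s=np.cos(a),np.sin(a)
    return Ro.from_matrix(np.array([[c,s,0],[s,-c,0],[0,0,-1]])).as_rotvec()
E
python3 - <<'E'
from h import *
from station import ctrl
from scipy.spatial.transform import Rotation as Ro
print(Ro.from_rotvec(ctrl.current_tcp_rot()).as_matrix())
b=ray("top",(419,240),0);print("statue",b)
print("statue base side",ray("side",(502/1.5625,268/1.5625),0))
for z in(200,250,300,350,400):print(z,ray("top",(755/1.5625,377/1.5625),z)[:2],ray("side",(329.6,102),z)[:2])
p=ctrl.current_tool_pos();r0=ctrl.current_tcp_rot()
for z in(350,450,550):print(z,ctrl.solve_ik([p[0],p[1],z],r0))
for f in(0,1):
  for n,P,a in[("high",[455,30,450],YAW),("pre",W(-187,0,150),YAW),("dn",W(-187,0,26),YAW),("end",W(-112,0,26),YAW),("h0",W(10,-151,135),YAW-1.814-np.pi/2),("h1",W(-100,-60,135),YAW-2.9-np.pi/2)]:
    print(f,n,P,ctrl.solve_ik(P,att(a,f)))
E
```

```text
[[ 0.93   0.368 -0.001]
 [ 0.368 -0.93   0.001]
 [-0.    -0.002 -1.   ]]
statue [ 438.602 -476.85     0.   ]
statue base side [ 430.977 -460.82    -0.   ]
200 [ 431.812 -564.786] [ 480.37  -729.634]
250 [ 431.611 -539.934] [ 455.815 -612.078]
300 [ 431.411 -515.082] [ 431.259 -494.523]
350 [ 431.21  -490.229] [ 406.704 -376.967]
400 [ 431.01  -465.377] [ 382.148 -259.412]
350 [ 1.079  0.402  0.033  1.402 -0.013  1.34  -0.082]
450 [ 1.072  0.377  0.045  1.225 -0.016  1.542 -0.08 ]
550 [ 1.066  0.394  0.06   0.989 -0.024  1.762 -0.076]
0 high [455, 30, 450] [ 0.458  0.003 -0.649  1.678  0.002  1.461 -1.846]
0 pre [np.float64(459.16406341189145), np.float64(22.74543539672384), 150] [ 0.224  0.267 -0.467  2.108  0.167  0.801 -2.001]
0 dn [np.float64(459.16406341189145), np.float64(22.74543539672384), 26] [ 0.066  0.473 -0.3    2.192  0.279  0.511 -2.103]
0 end [np.float64(533.8977278188869), np.float64(16.430421200176845), 26] [ 0.029  0.548 -0.222  2.026  0.208  0.589 -1.99 ]
0 h0 [np.float64(642.750260005218), np.float64(-144.30577956562365), 135] [ 0.554  0.624 -0.615  1.648  0.411  1.003  1.046]
0 h1 [np.float64(540.8031027667686), np.float64(-44.36691259686699), 135] [ 0.407  0.433 -0.55   1.933  0.295  0.855 -0.14 ]
1 high [455, 30, 450] [ 0.687  0.018 -0.88   1.668  0.014  1.462  1.292]
1 pre [np.float64(459.16406341189145), np.float64(22.74543539672384), 150] [ 0.575  0.357 -0.89   2.088  0.367  0.857  0.957]
1 dn [np.float64(459.16406341189145), np.float64(22.74543539672384), 26] [ 0.332  0.533 -0.625  2.175  0.559  0.595  0.785]
1 end [np.float64(533.8977278188869), np.float64(16.430421200176845), 26] [ 0.362  0.629 -0.652  2.004  0.586  0.701  0.827]
1 h0 [np.float64(642.750260005218), np.float64(-144.30577956562365), 135] [ 0.159  0.547 -0.046  1.678  0.03   0.918 -1.797]
1 h1 [np.float64(540.8031027667686), np.float64(-44.36691259686699), 135] [-0.89   0.779  1.273  2.013 -0.88   1.058 -2.175]
```

```bash
python3 - <<'E'
from h import *
from station import ctrl
p=ctrl.current_tool_pos()
ctrl.move_straight([p[0],p[1],460],v=250)
A=att(YAW,1)
ctrl.movep([455,30,450],A)
ctrl.grip(30)
ctrl.movep(W(-187,0,150),A)
ctrl.move_straight(W(-187,0,70),v=150)
s=ctrl.move_straight(W(-187,0,25),v=60,f_stop=10)
print("down",s,ctrl.current_tool_pos(),ctrl.current_opening(),ctrl.current_force(),ctrl.current_clock(),ctrl.current_joints())
s=ctrl.move_straight(W(-120,0,25),v=30,f_stop=22)
P=ctrl.current_tool_pos();c,sn=np.cos(YAW),np.sin(YAW);d=P[:2]-O
print("push",s,P,"local",c*d[0]+sn*d[1],-sn*d[0]+c*d[1],ctrl.current_force(),ctrl.current_clock())
E
```

```text
down False [459.333  22.881  25.118] 29.894029688533458 [ 0.718 -0.102  0.427] 6.925 [ 0.315  0.529 -0.604  2.176  0.545  0.586  0.797]
push False [523.674  17.082  24.477] local -122.24275071060649 -0.21172837961168867 [-7.3    0.56   5.144] 9.3083
```

```bash
python3 - <<'E'
from h import *
from station import ctrl,imaging
import cv2
c,sn=np.cos(YAW),np.sin(YAW)
s=ctrl.move_straight(W(-100,0,25),v=20,f_stop=20)
d=ctrl.current_tool_pos()[:2]-O
print("push",s,"local",c*d[0]+sn*d[1],-sn*d[0]+c*d[1],ctrl.current_force(),ctrl.current_clock())
a=imaging.capture("top")["color"][134:246,216:340,::-1];b=imaging.capture("side")["color"][155:255,185:300,::-1]
cv2.imwrite("pics/push.png",np.hstack([cv2.resize(a,(400,361),interpolation=2),cv2.resize(b,(400,361),interpolation=2)]))
E
```

```text
push True local -114.12343263657758 -0.5388255695593465 [-0.285 -0.94  -0.156] 10.0167
```

View pics/push.png

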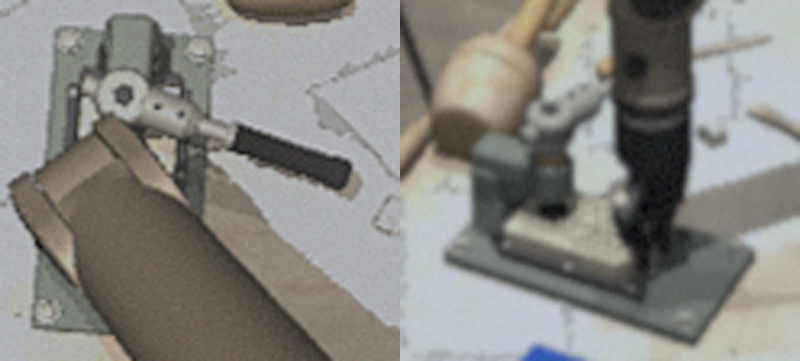

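The tablet appears to have reached the fence: the pusher stopped at local x -114, against about -116 expected. I'll confirm with a second press and then look with the arm clear.

```bash
python3 - <<'E'
from h import *
from station import ctrl,imaging
import cv2
c,sn=np.cos(YAW),np.sin(YAW)
L=lambda:(lambda d:(round(c*d[0]+sn*d[1],2),round(-sn*d[0]+c*d[1],2)))(ctrl.current_tool_pos()[:2]-O)
s=ctrl.move_straight(W(-100,0,25),v=20,f_stop=22)
print("push",s,L(),ctrl.current_clock())
ctrl.pause(.2);print(L(),ctrl.current_force())
ctrl.move_straight(W(-150,0,25),v=100)
ctrl.move_straight(W(-150,0,230),v=250)
ctrl.grip(0)
# go to behind the handle, high
aw=YAW-1.814
R=lambda th,r,off:(np.cos(th)*r+np.sin(th)*(-off)*1.0, np.sin(th)*r+np.cos(th)*off)
x,y=R(-1.814,145,50)   # off>0: counter-clockwise (behind) side
print("handle approach local",x,y)
ctrl.movep(W(x,y,230),att(aw-np.pi/2,0))
print(ctrl.current_tool_pos(),ctrl.current_joints(),ctrl.current_force(),ctrl.current_clock())
a=imaging.capture("top")["color"][134:246,216:340,::-1];b=imaging.capture("side")["color"][155:255,185:300,::-1]
cv2.imwrite("pics/h0.png",np.hstack([cv2.resize(a,(400,361),interpolation=2),cv2.resize(b,(400,361),interpolation=2)]))
E
```

```text
push True (np.float64(-114.23), np.float64(-0.77)) 10.5583
(np.float64(-114.39), np.float64(-0.92)) [-0.228 -0.276  0.32 ]
handle approach local 13.610652143779113 -152.77352567844025
[ 645.695 -144.101  230.023] [ 0.554  0.529 -0.617  1.557  0.322  1.16   1.118] [-0.703  0.259 -0.648] 13.525
```

View pics/h0.png

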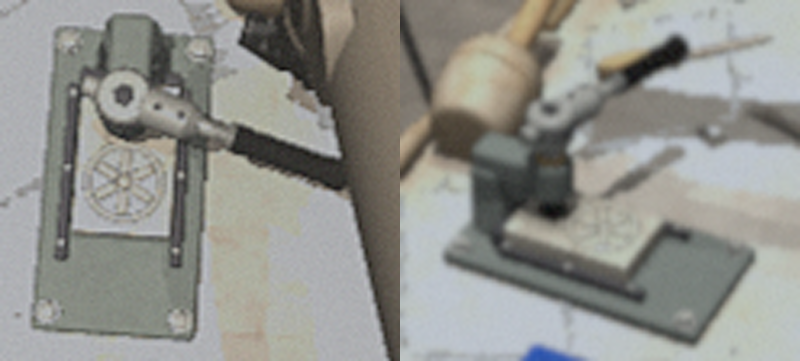

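The tablet is flush and square: its front edge sits at crop y≈235, and two presses stopped at the same place. The handle is untouched, so I'll make contact and swing the first part.

```bash
cat >> h.py <<'E'
TH0=-1.814
def arc(th,off=24,r=145,z=135):
    return W(np.cos(th)*r-np.sin(th)*off, np.sin(th)*r+np.cos(th)*off, z)
def tang(th):  # world unit vector, clockwise
    a=th+YAW; return np.array([np.sin(a),-np.cos(a),0])
def meas(ctrl,th):
    "torque about screw axis against us (N m), measured clockwise angle of the TCP (rad), other forces"
    F=np.array(ctrl.current_force());P=np.array(ctrl.current_tool_pos());d=P[:2]-O
    tq=-(d[0]*F[1]-d[1]*F[0])/1000*-1
    ang=-((np.arctan2(d[1],d[0])-YAW)-(TH0+np.arctan2(24,145)))
    return round(tq,3),round(ang,4),np.round(F,1)
E
python3 - <<'E'
from h import *
from station import ctrl
ctrl.move_straight(arc(TH0,50),v=150)
print(ctrl.current_force())
s=ctrl.move_straight(arc(TH0,15),v=25,f_stop=2.5)
P=np.array(ctrl.current_tool_pos());print("contact",s,(P-arc(TH0,0))@-tang(TH0+0),P[2],meas(ctrl,TH0),ctrl.current_clock())
t=0
a0=meas(ctrl,TH0)[1]
while t<0.35:
    t+=.02; th=TH0-a0-t
    ctrl.move_straight(arc(th),v=25,attitude=att(th+YAW-np.pi/2,0))
    print(round(t,3),*meas(ctrl,th))
print(ctrl.current_clock())
E
```

```text
[-0.949 -0.313  0.124]
contact True 20.181792326313133 134.92554257420454 (np.float64(0.367), np.float64(0.0258), array([ 2.5, -0.1,  1.2])) 15.5083
0.02 0.718 0.0362 [ 4.7 -1.4 -1.7]
0.04 0.739 0.0575 [ 4.9 -1.2 -0.4]
0.06 0.8 0.0783 [ 5.3 -1.1 -0.2]
0.08 0.778 0.099 [ 5.  -1.8  1.2]
0.1 0.801 0.1194 [ 5.2 -1.7  1.6]
0.12 0.828 0.1395 [ 5.5 -1.2  0. ]
0.14 0.859 0.1597 [ 5.4 -2.4  0. ]
0.16 0.86 0.1796 [ 5.6 -1.8  0. ]
0.18 0.788 0.2 [ 5.4 -1.   0.7]
0.2 0.801 0.2199 [ 5.2 -1.6  0. ]
0.22 0.992 0.2394 [ 6.6 -1.8  0.1]
0.24 0.779 0.2591 [ 5.3 -1.2  0.4]
0.26 0.907 0.2789 [ 6.1 -1.5  0.2]
0.28 0.807 0.2983 [ 5.1 -2.1  0.5]
0.3 0.865 0.3179 [ 5.4 -2.3  0.1]
0.32 0.917 0.3375 [ 6.1 -1.8 -0.1]
0.34 1.013 0.3569 [ 6.5 -2.6  0.1]
0.36 0.938 0.3768 [ 5.7 -2.9  0.6]
20.2917
```

Contact behaves as expected at 0.7–1.0 N m, growing as it turns. I'll continue in finer steps with click detection.

```bash
cat > swing.py <<'E'
from h import *
from station import ctrl
def M(th):
    m=[]
    for _ in range(3): m.append(meas(ctrl,th)); ctrl.pause(.02)
    return np.mean([x[0] for x in m]),m[-1][1]
t=.3858; peak=0; brk=None; log=[]; prev=0
while t<1.12:
    t+=.012; th=TH0-t
    ctrl.move_straight(arc(th),v=20,attitude=att(th+YAW-np.pi/2,0))
    q,a=M(th); log.append((round(t,3),round(q,2),round(a,3)))
    if brk is None:
        peak=max(peak,q)
        if peak>1.05 and q<.72*peak: brk=prev
        prev=a
    else:
        if a-brk>.1: print("done"); break
        if q>1.25: print("hard stop?"); break
    if q>1.75: print("too strong"); break
    if ctrl.current_clock()>48: print("time"); break
print(log,"\n",peak,brk,ctrl.current_clock())
E
python3 swing.py
```

```text
hard stop?
[(0.398, np.float64(1.13), np.float64(0.387)), (0.41, np.float64(1.16), np.float64(0.399)), (0.422, np.float64(1.14), np.float64(0.411)), (0.434, np.float64(1.06), np.float64(0.422)), (0.446, np.float64(1.1), np.float64(0.434)), (0.458, np.float64(1.19), np.float64(0.446)), (0.47, np.float64(1.11), np.float64(0.458)), (0.482, np.float64(1.11), np.float64(0.47)), (0.494, np.float64(1.19), np.float64(0.481)), (0.506, np.float64(1.27), np.float64(0.493)), (0.518, np.float64(1.18), np.float64(0.504)), (0.53, np.float64(1.2), np.float64(0.516)), (0.542, np.float64(1.23), np.float64(0.528)), (0.554, np.float64(1.28), np.float64(0.539)), (0.566, np.float64(1.32), np.float64(0.551)), (0.578, np.float64(1.35), np.float64(0.563)), (0.59, np.float64(1.27), np.float64(0.575)), (0.602, np.float64(1.34), np.float64(0.586)), (0.614, np.float64(1.43), np.float64(0.597)), (0.626, np.float64(1.43), np.float64(0.609)), (0.638, np.float64(1.38), np.float64(0.621)), (0.65, np.float64(1.48), np.float64(0.633)), (0.662, np.float64(1.47), np.float64(0.644)), (0.674, np.float64(1.5), np.float64(0.656)), (0.686, np.float64(1.42), np.float64(0.669)), (0.698, np.float64(1.41), np.float64(0.681)), (0.71, np.float64(1.4), np.float64(0.693)), (0.722, np.float64(1.34), np.float64(0.706)), (0.734, np.float64(1.31), np.float64(0.718)), (0.746, np.float64(1.23), np.float64(0.731)), (0.758, np.float64(1.2), np.float64(0.744)), (0.77, np.float64(1.1), np.float64(0.757)), (0.782, np.float64(1.09), np.float64(0.77)), (0.794, np.float64(1.0), np.float64(0.784)), (0.806, np.float64(1.01), np.float64(0.794)), (0.818, np.float64(1.21), np.float64(0.803)), (0.83, np.float64(1.23), np.float64(0.814)), (0.842, np.float64(1.24), np.float64(0.826)), (0.854, np.float64(1.33), np.float64(0.837))] 
 1.501666666666667 0.7705 31.9917
```

The torque peaked at angle 0.66, fell to 1.0 N m over about 0.14 rad, then rose again. That means the click has happened and the hard stop has just been reached. I'll back off now.

```bash
python3 - <<'E'
from h import *
from station import ctrl,imaging
import cv2
th=TH0-.854
for k in(.06,.12,.18,.24):
    ctrl.move_straight(arc(th+k),v=60); print(k,*meas(ctrl,th+k))
ctrl.move_straight(arc(th+.24,50),v=100)
P=ctrl.current_tool_pos()
ctrl.move_straight([P[0],P[1],300],v=200)
ctrl.movep([520,-260,400],ctrl.current_tcp_rot())
print(ctrl.current_clock(),ctrl.current_force())
a=imaging.capture("top")["color"][134:246,216:340,::-1];b=imaging.capture("side")["color"][155:255,185:300,::-1]
cv2.imwrite("pics/fin.png",np.hstack([cv2.resize(a,(400,361),interpolation=2),cv2.resize(b,(400,361),interpolation=2)]))
E
```

```text
0.06 1.197 0.7758 [ 5.3 -6.1  1.5]
0.12 1.322 0.7121 [ 4.5 -7.8  1.9]
0.18 0.139 0.6812 [ 0.5 -0.8 -0.6]
0.24 -0.027 0.6146 [-0.6 -0.3 -0.7]
35.3167 [ 0.704  1.464 -0.165]
```

View pics/fin.png

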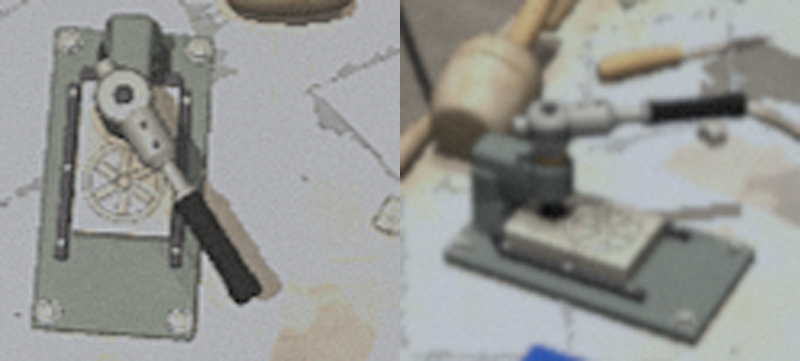

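The picture shows the handle sprung back at about crop (185,200)–(245,300), the foot down on the tablet, the tablet still flush with its front edge at y≈235, and the arm clear. Handing in.

```bash
python3 -c "
from station import ctrl
print(ctrl.close_job())"
```

```text
the job is handed in; nothing more can be done
None
```

I handed the job in at about 35 s: the tablet is flat against the fence, and the clamp clicked before I let the handle spring back and moved the arm clear. I pulled to about the end of the handle's give, at most 0.03 rad past it by my estimate (limit 0.08); the hand-in call returned no verdict.

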